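# Press the tube block home in the corner of the shaker platform

## Task

Take the aluminium block that holds the twelve capped tubes from the bench and, keeping it upright and without dropping it, stand it flat on the shaker's platform with its long side along the longer stop bar. Slide it gently into the corner where the two stop bars meet, until it is flush against both, and finish while still holding it pressed against both bars at once (a light but definite push, about 5 to 10 N on each), so that a colleague can tighten the clamp. Leave everything else on the bench where it is.

Things in the scene. Friction and masses are not known exactly. Their poses are not given: they have to be found in the camera images.
- tube_block_center (a point): centre of the loose aluminium tube block (the thing to load): a 100 x 56 x 50 mm metal block, 0.5 to 0.8 kg, standing upright on the bench, with twelve small white capped tubes in 4 x 3 rows sticking 9 mm out of its top. This point is half-way up the metal (25 mm above its underside); x runs along the 100 mm side, y along the 56 mm side, z up. Either end may go first
- tube_block: the same block; origin at the centre of its underside, same axes. It can be gripped across the 56 mm: fingertips 15 mm or more above its underside pass over the 12 mm high stop bars. It slides on the platform and drags more the harder it is borne down
- shaker: orbital shaker, fixed to the bench: cream case 316 x 270 mm with an aluminium platform on top, 230 mm (x) by 250 mm (y), its surface 100 mm above the bench. Origin: centre of the case's underside; its x points from the control panel to the rear, y to its left. The platform spans x -85 to 145 mm and y -125 to 125 mm. A parked clamp bar, which stays where it is, crosses the front of the platform at x -66 mm (12 mm high, its two knobs 27 mm high)
- long_bar: longer stop bar, fixed to the platform's rear edge: 12 mm wide, 12 mm high, 212 mm long along the shaker's y. Origin: centre of its underside. Its face towards the block lies 6 mm from its middle line, on the -x side
- short_bar: shorter stop bar, fixed to the platform's left edge at a right angle to the longer one: 12 mm wide, 12 mm high, 110 mm long along the shaker's x. Origin: centre of its underside. Its face towards the block lies 6 mm from its middle line, on the -y side
- corner (a point): inner corner where the block-side faces of the two stop bars meet, at the height of the platform's surface; axes as the shaker's. The platform lies towards -x and -y of it; the longer bar runs from it along -y, the shorter along -x. The block's centre is fully home at x -28, y -50, z +25 mm from it
- spare_block: a shorter aluminium block, 60 x 56 x 50 mm, four wide empty holes in its top and no tubes: leave alone. Origin: centre of its underside
- tip_box: closed pipette-tip box, 122 x 84 x 66 mm: leave alone. Origin: centre of its underside
- tube_rack: two-tier plastic rack of large capped tubes, 100 x 190 mm, 116 mm high: leave alone. Origin: centre of its underside
- reagent_bottle: glass reagent bottle with a screw cap, 70 mm across, 150 mm high: leave alone. Origin: centre of its underside
- beaker: empty glass beaker, 72 mm across, 90 mm high: leave alone. Origin: centre of its underside
- marker: marker pen lying on the bench, 140 mm long along its x, 15 mm thick: leave alone. Origin: middle of its underside
- wash_bottle: white squeeze bottle with a bent spout, 68 mm across, 185 mm high: leave alone. Origin: centre of its underside
Mind the look-alikes: they are no part of the job. Leave any purple or turquoise look-alike of the tube_block alone.

How it is judged:
By the outcome, as a careful person would: the job done as asked, in the order asked, and still so for the second after the job is handed in, while the arm keeps its last pose, push and grip.
It also fails if it takes over 58 s, if anything falls off the work surface, if the arm or the gripper's body presses on something with over 40 N, if the wrist force passes 120 N, or if a joint passes its speed limit or range.

## Robot

A 7-joint arm with a two-finger parallel gripper is mounted at the origin on the work surface. World frame = base frame: x ahead of the robot, y to its left, z up, the work surface at z = 0. Lengths are in m, angles in rad, forces in N, time in s.
With the tool pointing down it reaches from about 0.425 to 0.95 m from the base axis. Payload 4.7 kg.
Tool frame: the origin (TCP) lies between the finger pads; the fingertips stand 11 mm ahead of it and the grasp point (between the pads) lies 8 mm behind it; z points along the fingers, y is the line along which they close (so a half turn about z gives the same grasp; the last joint's range is limited). The gripper opens to 87 mm and grips with 3 to 60 N. Pads are 19 mm wide; open, the fingers measure 117 mm over their backs; the gripper's body (75 mm by 190 mm) begins 51 mm behind the grasp point.
Start: joints at [-0.029, 0.469, -0.049, 1.532, 0.024, 1.141, -0.082], TCP at [0.675, 0, 0.234] pointing down, gripper open.
Joint ranges: [-2.59, 2.59], [-0.33, 1.99], [-1.39, 1.29], [0.1, 2.45], [-1.04, 4.18], [0.21, 1.99], [-2.66, 2.66]. Speed limits (rad/s): [2.57, 2.57, 3.14, 3.14, 3.14, 3.14, 3.14].

## Interface

Orientations are given as a unit quaternion [x, y, z, w].
In Python, from workcell import ctrl gives the robot as it stands. The module is installed in compiled form; this text tells all that it offers.
- The arm moves only by the tool carry_out, never from a script. Its argument "targets" is one flat list of numbers, 7 for each row, row after row: the shift along the tool's x, y, z in mm, then the turn, a rotation vector about the tool's x, y, z in rad, then the closure, from 0 (fully open) to 1 (shut). In form: [x, y, z, rx, ry, rz, gripper, x, y, z, rx, ry, rz, gripper, ...]. A call has 1 to 12 rows; each row is the pose to reach, as a shift and turn from the pose commanded when the call began, along the tool's axes at that moment; what a row does not reach only later rows make up. A row lasts 1/12 s, in which the tool goes at most 41.7 mm and 7.16 degrees, less where a joint would pass 70% of its speed; a pose out of reach is approached as far as the arm can. A call with a gripper value outside its range is refused whole. The fingers move at their own pace and stop on an object; the grip force is fixed at half the most. Time passes only in rows, so rows that repeat a pose let the fingers close. It gives the time, the measured TCP pose, the force, the opening and the grip force at its end, in the units of the state.
- ctrl.observe(): the state, without advancing time (a new reading comes with each control period).
- ctrl.grab_frame(name): name is "scene" or "side" or "wrist"; returns a dict with "color" (480x640x3 uint8, red, green, blue), "camera_matrix" (3x3 intrinsics, pixels), "k1" (the pictures are not rectified: a ray, as slopes to the right and down, at radius r is drawn at 1 + k1 r^2 times it, then the intrinsics apply), "rvec" (rotation vector, rad) and "tvec" (3), from world to camera coordinates, as OpenCV has them; the wrist camera has in their place "mount" (4x4, takes a point from camera to tool coordinates, whose origin is the TCP and whose axes are the flange's). Camera axes: x right, y down, z forward; pixel columns grow to the right and rows downward; lengths in m; the calibration is good to about 2 mm. A picture is of the moment at which its call begins: read the wrist's pose just before it. There is no depth.
- ctrl.job_done(): hands the job in; it is judged then, once.
Trained networks look in a picture, given as the dict that the camera call returned (one of the last four; its "shot" number tells which), for a name from the list of things; names that differ only in an ending like _2 or _b are one class to them, and where a whole thing is asked for, a point or a joint stands for the part that bears it (a point fixed in the world has none). Each returns a list of dicts, best first, with "p" (0 to 1); they miss things now and then, are a little off and sometimes report something else, mostly with a low value. They report only what shows in the picture. A call takes as long as a camera call. They do not tell look-alikes from the thing itself.
- ctrl.regions_of(picture, name): "mask" (480x640 bool, what is visible of it) and "box" ([left, top, right, bottom] in pixels, round what is visible of it).
The state is a dict: "time_s": time; "q": joint angles; "joint_velocities": joint speeds; "joint_efforts": joint torques, N m; "tool_pos": TCP position; "tcp_rot": TCP orientation; "wrist_force": force on the tool from outside, world axes, zero at the start; "moment": the same for the moment, N m; "finger_gap": finger opening in m; "finger_force": force on a finger pad.
Only numpy, scipy, OpenCV 4.12 (cv2) and the standard library are available. Lean on these libraries where they do the work, as an engineer would, in place of code of your own. Each camera call takes 0.05 s, during which the arm holds its last target. There are 200 camera calls.

## Working session

There is one attempt and no reset: what is moved stays moved. The work goes in short steps, Python scripts to look and compute and a tool call to move; the robot and the scene stay as the last step left them, time stands still between calls to the robot, and variables do not carry over. Pictures are saved under pics/ and viewed, at most 10 in all, crops included, and the job is handed in when it is done.

Besides the shell and the picture viewer there is one more tool, called after "Request:" by a JSON object that holds its "name" and its "arguments", one argument or row to a line. carry_out: Moves the arm, as the interface text tells. Its arguments: {"type":"object","properties":{"targets":{"type":"array"}},"required":["targets"]}

```bash
mkdir -p pics
cat > h.py <<'E'
import numpy as np, cv2, pickle
from scipy.spatial.transform import Rotation as R
from workcell import ctrl
def pose(s=None):
    s=s or ctrl.observe(); T=np.eye(4); T[:3,:3]=R.from_quat(s["tcp_rot"]).as_matrix(); T[:3,3]=s["tool_pos"]; return T
def grab(n):
    T=pose(); f=ctrl.grab_frame(n)
    if "mount" in f: C=T@np.array(f["mount"])
    else:
        W=np.eye(4); W[:3,:3]=cv2.Rodrigues(np.array(f["rvec"],float))[0]; W[:3,3]=np.ravel(f["tvec"]); C=np.linalg.inv(W)
    f["C"]=C; return f
def save(f,name,box=None,sc=1):
    im=f["color"][...,::-1]
    if box: l,t,r,b=box; im=im[t:b,l:r]
    cv2.imwrite("pics/"+name,cv2.resize(im,None,fx=sc,fy=sc,interpolation=cv2.INTER_CUBIC))
def D(f): return np.array([f["k1"],0,0,0],float)
def onplane(f,px,z):
    # note: k1 model same as OpenCV radial
    u=cv2.undistortPoints(np.array(px,float).reshape(-1,1,2),np.array(f["camera_matrix"],float),D(f)).reshape(-1,2)
    d=np.c_[u,np.ones(len(u))]@f["C"][:3,:3].T; o=f["C"][:3,3]
    return o+d*((z-o[2])/d[:,2])[:,None]
def proj(f,P):
    W=np.linalg.inv(f["C"]); return cv2.projectPoints(np.array(P,float).reshape(-1,3),cv2.Rodrigues(W[:3,:3])[0],W[:3,3],np.array(f["camera_matrix"],float),D(f))[0].reshape(-1,2)
E
python3 - <<'E'
from h import *
s=ctrl.observe(); print(s)
for n in ["scene","side","wrist"]:
    f=grab(n); save(f,n+"1.png"); print(n,f["C"].round(3).tolist())
    for t in ["tube_block","shaker","spare_block","long_bar","short_bar"]:
        for r in ctrl.regions_of(f,t): print(t,round(r["p"],2),np.round(r["box"]))
E
```

```text
{'time_s': 0.0, 'q': array([-0.02888507,  0.46947463, -0.04860763,  1.53372867,  0.02409553,
        1.14099091, -0.08229977]), 'joint_velocities': array([ 8.88066925e-04, -8.05450571e-04, -1.38726017e-03, -1.00918888e-03,
        6.21229161e-05, -2.33247039e-04, -3.26316974e-04]), 'joint_efforts': array([ 8.49551179e-05, -5.07972229e+01, -8.03461717e-02, -2.36155879e+01,
       -6.12773141e-02,  3.78107757e-02,  1.50727069e-04]), 'tool_pos': array([6.74403646e-01, 8.82837364e-06, 2.32462375e-01]), 'tcp_rot': array([ 7.07096822e-01,  7.07116022e-01, -7.35435188e-04, -6.89364150e-04]), 'wrist_force': array([-0.41705239,  0.19906869,  0.04215289]), 'moment': array([0.03366138, 0.03722688, 0.04201884]), 'finger_force': 0.0, 'finger_gap': 0.08714272325274745}
scene [[0.604, 0.517, -0.607, 1.231], [0.797, -0.402, 0.451, -0.507], [-0.011, -0.756, -0.655, 0.841], [0.0, 0.0, 0.0, 1.0]]
tube_block 0.68 [316. 183. 333. 202.]
tube_block 0.67 [386. 218. 426. 269.]
tube_block 0.59 [314. 226. 359. 272.]
tube_block 0.57 [441. 256. 491. 295.]
shaker 0.79 [144. 222. 344. 391.]
spare_block 0.44 [367. 185. 381. 200.]
long_bar 0.88 [235. 278. 325. 346.]
short_bar 0.59 [284. 250. 323. 284.]
side [[0.917, -0.206, 0.341, 0.159], [-0.398, -0.442, 0.804, -0.924], [-0.015, -0.873, -0.487, 0.684], [0.0, 0.0, 0.0, 1.0]]
tube_block 0.88 [298. 224. 334. 246.]
tube_block 0.8 [342. 205. 366. 237.]
tube_block 0.58 [371. 203. 400. 255.]
shaker 0.96 [265. 248. 447. 380.]
shaker 0.75 [372. 250. 427. 297.]
spare_block 0.6 [244. 226. 266. 251.]
long_bar 0.93 [372. 250. 428. 295.]
long_bar 0.26 [261. 248. 450. 383.]
short_bar 0.8 [330. 250. 370. 268.]
wrist [[1.0, 0.001, 0.001, 0.674], [0.001, -0.964, -0.265, 0.073], [0.001, 0.265, -0.964, 0.385], [0.0, 0.0, 0.0, 1.0]]
tube_block 0.82 [ 76.  72. 198. 217.]
tube_block 0.77 [244.   3. 310.  31.]
shaker 0.73 [  1. 259. 344. 424.]
spare_block 0.31 [235.   2. 312.  29.]
long_bar 0.76 [299. 326. 320. 409.]
```

View pics/scene1.png

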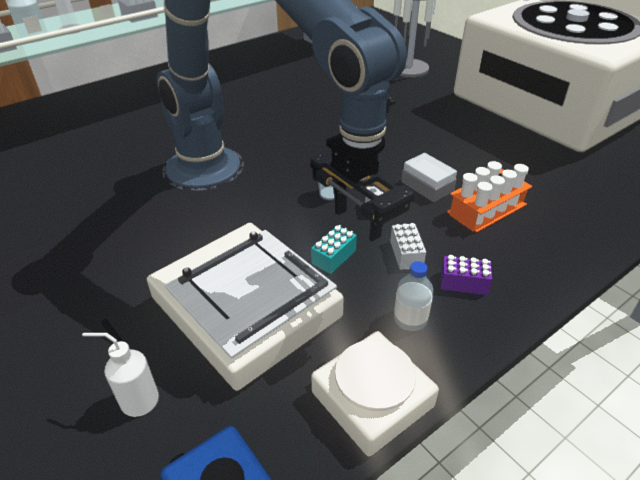

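View pics/wrist1.png

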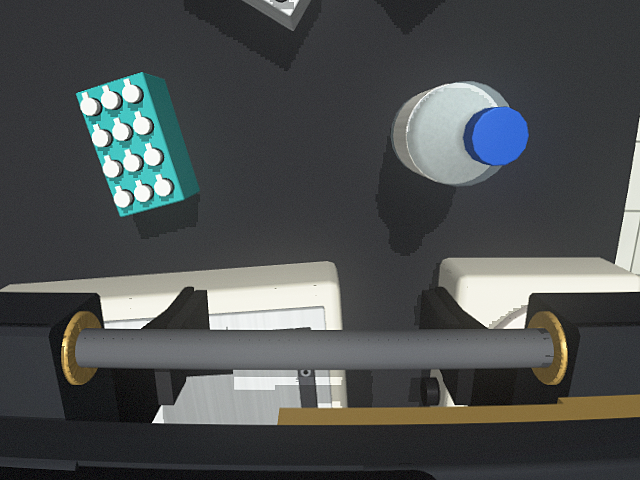

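View pics/side1.png

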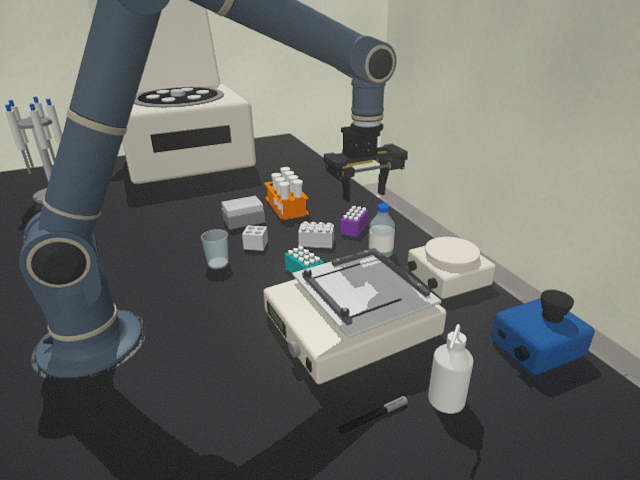

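The scene shows three look-alikes: aluminium (407,245), turquoise (334,248) and purple (467,273). The grey aluminium one, with 12 white caps, fits the description. In the side view it is at (317,235). The small grey block at (255,238) in that view is the spare. I'll fit poses to the network masks and make a confirming crop.

```bash
cat > fit.py <<'E'
from h import *
from scipy.optimize import minimize
def boxpts(lx,ly,z0,z1,cx=0,cy=0): return np.array([[cx+sx*lx/2,cy+sy*ly/2,z] for sx in(-1,1) for sy in(-1,1) for z in(z0,z1)])
def place(p,P):
    c,s=np.cos(p[2]),np.sin(p[2]); return np.c_[P[:,0]*c-P[:,1]*s+p[0],P[:,0]*s+P[:,1]*c+p[1],P[:,2]]
def sil(f,p,parts,S=4):
    m=np.zeros((480*S,640*S),np.uint8)
    for P in parts:
        h=cv2.convexHull(((proj(f,place(p,P))+.5)*S*16).astype(np.int32)); cv2.fillConvexPoly(m,h,1,shift=4)
    return m
def fit(obs,p0,S=4):
    # obs: (frame, mask, parts)
    ms=[cv2.resize(m.astype(np.uint8),None,fx=S,fy=S,interpolation=cv2.INTER_NEAREST) for _,m,_ in obs]
    def cost(p):
        c=0
        for (f,_,parts),m in zip(obs,ms):
            s=sil(f,p,parts); c+=1-(s&m).sum()/max(1,(s|m).sum())
        return c
    best=None
    for dy in(0,.15,-.15):
        x0=np.array(p0)+[0,0,dy]
        r=minimize(cost,x0,method="Nelder-Mead",options=dict(initial_simplex=[x0,x0+[.01,0,0],x0+[0,.01,0],x0+[0,0,.08]],xatol=1e-4,fatol=1e-4))
        if best is None or r.fun<best.fun: best=r
    return best.x,best.fun/len(obs)
BLOCK=[boxpts(.1,.056,0,.05),boxpts(.086,.042,.05,.059)]
LB=[boxpts(.012,.212,.1,.112)]; SB=[boxpts(.110,.012,.1,.112)]
def near(rs,c): return min(rs,key=lambda r:np.hypot((r["box"][0]+r["box"][2])/2-c[0],(r["box"][1]+r["box"][3])/2-c[1]))
E
cat > a.py <<'E'
from fit import *
fs=grab("scene"); fd=grab("side")
o=[(fs,near(ctrl.regions_of(fs,"tube_block"),(407,245))["mask"],BLOCK),(fd,near(ctrl.regions_of(fd,"tube_block"),(317,235))["mask"],BLOCK)]
g=onplane(fs,[(407,250)],.025)[0]; print("guess",g)
for y in(0,.5,1,-.5): print("block",[np.round(v,4) for v in fit([o[0]] if 0 else o,[g[0],g[1],y])])
print([int(a[1].sum()) for a in o])
L=[(f,ctrl.regions_of(f,"long_bar")[0]["mask"],LB) for f in(fs,fd)]
g=onplane(fs,[(282,312)],.106)[0]; print("long",g,fit(L,[g[0],g[1],0]))
Sh=[(f,ctrl.regions_of(f,"short_bar")[0]["mask"],SB) for f in(fs,fd)]
g=onplane(fs,[(305,269)],.106)[0]; print("short",g,fit(Sh,[g[0],g[1],0]))
a=cv2.resize(fs["color"][200:310,300:500],None,fx=3.9,fy=3.9,interpolation=cv2.INTER_CUBIC)
cv2.imwrite("pics/crop1.png",a[...,::-1])
E
python3 a.py
```

```text
guess [0.63836177 0.19049711 0.025     ]
block [array([ 0.6277,  0.2002, -0.5375]), np.float64(0.0956)]
block [array([ 0.6282,  0.1998, -0.5445]), np.float64(0.0957)]
block [array([0.6277, 0.2002, 2.6042]), np.float64(0.0956)]
block [array([ 0.6277,  0.2002, -0.5389]), np.float64(0.0956)]
[1171, 825]
long [ 0.67804168 -0.17875401  0.106     ] (array([ 0.67422598, -0.17308048,  0.07581841]), np.float64(0.11961577230291776))
short [ 0.61300893 -0.07889792  0.106     ] (array([ 0.60549661, -0.07721148,  0.08561219]), np.float64(0.13182069097739985))
```

View pics/crop1.png

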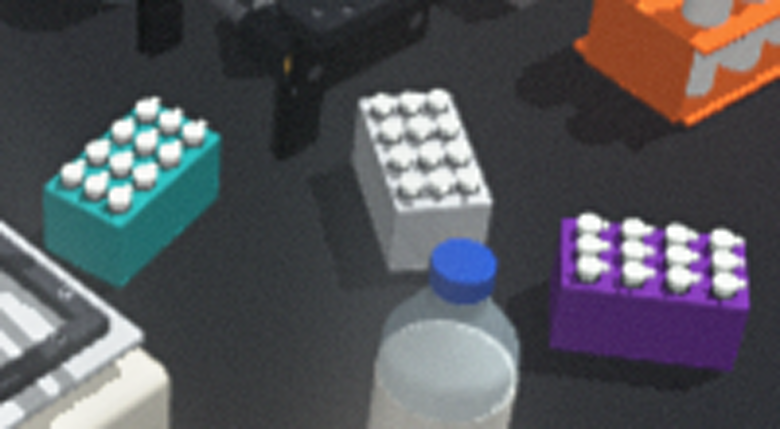

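The crop confirms it: the bare-metal block with 12 white caps is at scene (407,245), with the turquoise and purple decoys on either side. Next I hover beside it so the wrist camera can see it.

Request:
{"name": "carry_out", "arguments": {
  "targets": [17, 0, 0, 0, 0, -0.1, 0, 34, 1, 0, 0, 0, -0.2, 0, 51, 1, 0, 0, 0, -0.3, 0, 68, 2, 0, 0, 0, -0.4, 0, 85, 2, 0, 0, 0, -0.5, 0, 102, 3, 0, 0, 0, -0.6, 0, 119, 3, 0, 0, 0, -0.7, 0, 136, 4, 0, 0, 0, -0.8, 0, 153, 4, 0, 0, 0, -0.9, 0, 166, 5, 0, 0, 0, -1.0, 0, 169, 5, 0, 0, 0, -1.033, 0, 169, 5, 0, 0, 0, -1.033, 0]
}}

```text
time_s: 2.3
tool_pos: [0.6797, 0.171, 0.2334]
tcp_rot: [0.264, 0.964, 0.001, -0.0]
wrist_force: [1.0, -0.7, -0.6]
finger_gap: 0.0868
finger_force: 0.0
```

```bash
cat > b.py <<'E'
from fit import *
f=grab("wrist"); save(f,"wrist2.png"); T=pose()
print(T.round(4).tolist())
pr=proj(f,[.628,.2,.05])[0]; print("expect",pr)
rs=ctrl.regions_of(f,"tube_block"); print([(round(r["p"],2),np.round(r["box"])) for r in rs])
m=near(rs,pr)["mask"]
print(fit([(f,m,BLOCK)],[.628,.2,-.54]))
fs=grab("scene"); fd=grab("side")
for n,h,gx in [("reagent_bottle",.15,0),("tube_rack",.116,0),("tip_box",.066,0)]:
  for g,q in((fs,"scene"),(fd,"side")):
    for r in ctrl.regions_of(g,n)[:2]:
        b=r["box"]; print(n,q,round(r["p"],2),onplane(g,[((b[0]+b[2])/2,b[3])],0)[0].round(3))
E
python3 b.py
```

```text
[[-0.8589, 0.5122, -0.0002, 0.6799], [0.5122, 0.8589, 0.0001, 0.1695], [0.0002, -0.0, -1.0, 0.2334], [0.0, 0.0, 0.0, 1.0]]
expect [312.02044571 147.74298061]
[(0.96, array([274.,  81., 354., 213.])), (0.75, array([368., 223., 501., 320.])), (0.65, array([ 34.,  62., 180., 204.])), (0.17, array([224., 314., 308., 422.]))]
(array([ 0.6283567 ,  0.20148843, -0.53375115]), np.float64(0.0163094782497768))
reagent_bottle scene 0.79 [0.794 0.057 0.   ]
reagent_bottle scene 0.59 [ 0.672 -0.183  0.   ]
reagent_bottle side 0.58 [0.774 0.047 0.   ]
tube_rack scene 0.94 [0.702 0.42  0.   ]
tube_rack side 0.73 [0.591 0.376 0.   ]
tip_box scene 0.57 [0.53  0.382 0.   ]
tip_box side 0.63 [0.448 0.36  0.   ]
```

View pics/wrist2.png

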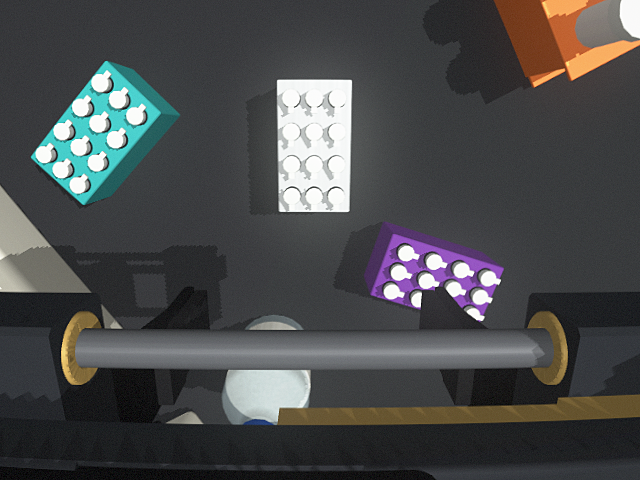

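The bare block is centred at (314,146) in the wrist view, and the fit matches to 98%. The purple block at (435,270) and turquoise block at (105,133) are clear of the fingers. Descending onto it.

Request:
{"name": "carry_out", "arguments": {
  "targets": [25, 0, 0, 0, 0, 0, 0, 50, 1, 15, 0, 0, 0, 0, 61, 1, 45, 0, 0, -0.004, 0, 61, 1, 75, 0, 0, -0.004, 0, 61, 1, 105, 0, 0, -0.004, 0, 61, 1, 135, 0, 0, -0.004, 0, 61, 1, 160, 0, 0, -0.004, 0, 61, 1, 180, 0, 0, -0.004, 0, 61, 1, 193, 0, 0, -0.004, 0, 61, 1, 200, 0, 0, -0.004, 0, 61, 1, 200, 0, 0, -0.004, 0, 61, 1, 200, 0, 0, -0.004, 0]
}}

```text
time_s: 3.8
tool_pos: [0.6288, 0.2015, 0.0343]
tcp_rot: [0.264, 0.965, 0.0, 0.001]
wrist_force: [-0.5, 0.3, 0.0]
finger_gap: 0.0868
finger_force: 0.0
```

Request:
{"name": "carry_out", "arguments": {
  "targets": [0, 0, 0, 0, 0, 0, 0.2, 0, 0, 0, 0, 0, 0, 0.4, 0, 0, 0, 0, 0, 0, 0.6, 0, 0, 0, 0, 0, 0, 0.8, 0, 0, 0, 0, 0, 0, 0.8, 0, 0, 0, 0, 0, 0, 0.8, 0, 0, 0, 0, 0, 0, 0.8, 0, 0, 0, 0, 0, 0, 0.8, 0, 0, 0, 0, 0, 0, 0.8]
}}

```text
time_s: 4.55
tool_pos: [0.6284, 0.2014, 0.0339]
tcp_rot: [0.264, 0.965, 0.0, 0.0]
wrist_force: [-0.7, 0.1, 3.2]
finger_gap: 0.0556
finger_force: 30.0
```

Request:
{"name": "carry_out", "arguments": {
  "targets": [0, 0, -4, 0, 0, 0, 0.8, 0, 0, -12, 0, 0, 0, 0.8, 0, 0, -28, 0, 0, 0, 0.8, 0, 0, -48, 0, 0, 0, 0.8, 0, 0, -70, 0, 0, 0, 0.8, 0, 0, -94, 0, 0, 0, 0.8, 0, 0, -118, 0, 0, 0, 0.8, 0, 0, -142, 0, 0, 0, 0.8, 0, 0, -164, 0, 0, 0, 0.8, 0, 0, -184, 0, 0, 0, 0.8, 0, 0, -196, 0, 0, 0, 0.8, 0, 0, -200, 0, 0, 0, 0.8]
}}

```text
time_s: 5.55
tool_pos: [0.6285, 0.2014, 0.2355]
tcp_rot: [0.264, 0.965, 0.001, 0.001]
wrist_force: [0.2, -0.2, -5.7]
finger_gap: 0.0561
finger_force: 30.0
```

Request:
{"name": "carry_out", "arguments": {
  "targets": [-4, -8, 0, 0, 0, 0.02, 0.8, -13, -24, 0, 0, 0, 0.07, 0.8, -26, -48, 0, 0, 0, 0.14, 0.8, -42, -77, 0, 0, 0, 0.22, 0.8, -58, -107, 0, 0, 0, 0.31, 0.8, -74, -136, 0, 0, 0, 0.4, 0.8, -90, -166, 0, 0, 0, 0.49, 0.8, -106, -195, 0, 0, 0, 0.58, 0.8, -122, -225, 0, 0, 0, 0.67, 0.8, -136, -251, 0, 0, 0, 0.76, 0.8, -148, -273, 0, 0, 0, 0.84, 0.8, -155, -286, 0, 0, 0, 0.89, 0.8]
}}

```text
time_s: 6.55
tool_pos: [0.6133, -0.131, 0.2316]
tcp_rot: [0.658, 0.753, -0.003, -0.001]
wrist_force: [0.5, -1.7, -6.2]
finger_gap: 0.0557
finger_force: 30.0
```

Run:
```python
from h import *
T=pose();a=np.arctan2(T[1,1],T[0,1]);print(T[:3,3],a,ctrl.observe()["finger_gap"],ctrl.observe()["wrist_force"])
d=T[:3,:3].T@(np.array([.6138,-.1578,.234])-T[:3,3]);print(d*1000, a-.08)
```

```text
[ 0.61325003 -0.13101327  0.23160395] 0.13448841483717733 0.055696034968445864 [ 0.45727737 -1.67326752 -6.22738724]
[-26.62480947  -3.05844188  -2.31038642] 0.054488414837177326
```

Request:
{"name": "carry_out", "arguments": {
  "targets": [-10, -1, 0, 0, 0, 0.02, 0.8, -20, -2, 0, 0, 0, 0.04, 0.8, -27, -3, 0, 0, 0, 0.06, 0.8, -30, -3, 0, 0, 0, 0.06, 0.8, -30, -3, 0, 0, 0, 0.06, 0.8, -30, -3, 0, 0, 0, 0.06, 0.8]
}}

```text
time_s: 7.05
tool_pos: [0.6177, -0.1526, 0.2335]
tcp_rot: [0.675, 0.738, 0.0, -0.0]
wrist_force: [-0.3, 0.2, -5.3]
finger_gap: 0.0557
finger_force: 30.0
```

```bash
cat > c.py <<'E'
from fit import *
T=pose(); f=grab("wrist"); a=np.arctan2(T[1,1],T[0,1]); print(T.round(4).tolist(),a)
print(ctrl.observe()["wrist_force"])
for n,P,g in (("long_bar",LB,[.6742,-.1731,.08]),("short_bar",SB,[.6055,-.0772,.08])):
    rs=ctrl.regions_of(f,n); print(n,[(round(r["p"],2),np.round(r["box"])) for r in rs])
im=f["color"].copy()
ex=np.array([.9968,.08,0]);ey=np.array([-.08,.9968,0]);c=np.array([.6606,-.0788,.112])
for P in ([c,c-.2*ey],[c,c-.11*ex]):
    q=proj(f,P).round().astype(int); print(q.tolist()); cv2.line(im,tuple(map(int,q[0])),tuple(map(int,q[1])),(255,0,0),1)
cv2.imwrite("pics/wrist3.png",im[...,::-1])
E
python3 c.py
```

```text
[[-0.0888, 0.996, -0.0, 0.6177], [0.996, 0.0888, 0.001, -0.1526], [0.001, 0.0001, -1.0, 0.2335], [0.0, 0.0, 0.0, 1.0]] 0.08895961310558739
[-0.69088186 -0.15237004 -7.24177288]
long_bar [(0.6, array([390., 111., 416., 408.]))]
short_bar [(0.93, array([217., 110., 397., 136.]))]
[[394, 135], [378, 412]]
[[394, 135], [217, 133]]
```

View pics/wrist3.png

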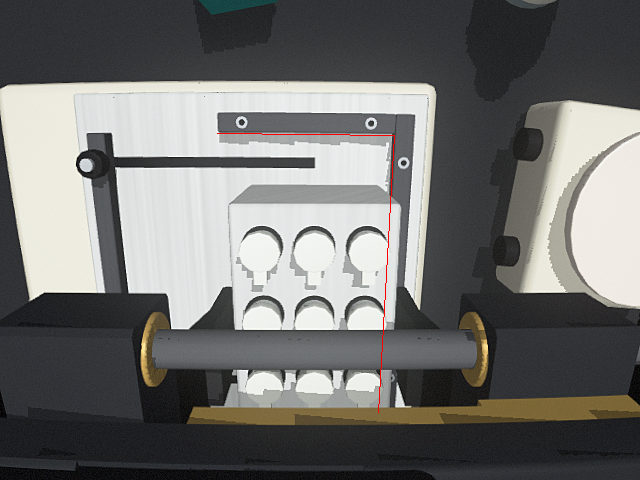

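The red lines, from the estimated corner, lie on both bars' inner faces: short bar at row ~133, long bar at column ~393. The dark strip (95..315,162) should be understood before placing, so I'll check it from the scene and side views and refine the bar fits.

```bash
cat > d.py <<'E'
from fit import *
f=grab("wrist")
m=ctrl.regions_of(f,"short_bar")[0]["mask"]; print("short",fit([(f,m,SB)],[.6055,-.0772,.08]))
print("strip on z=.1",onplane(f,[(115,162),(315,162)],.1).round(4).tolist())
a,b=grab("scene"),grab("side")
im=np.hstack([cv2.resize(a["color"][205:375,135:355],(400,309),interpolation=cv2.INTER_CUBIC),cv2.resize(b["color"][230:385,255:455],(399,309),interpolation=cv2.INTER_CUBIC)])
cv2.imwrite("pics/plat.png",im[...,::-1])
P=onplane(f,[(115,162),(315,162)],.1); print(proj(a,P).tolist(),proj(b,P).tolist())
E
python3 d.py
```

```text
short (array([ 0.60529697, -0.07622723,  0.08074986]), np.float64(0.049371827939096447))
strip on z=.1 [[0.4808, -0.1121, 0.1], [0.6133, -0.101, 0.1]]
[[255.80741226087366, 243.27950468894878], [296.15499939005537, 276.03027736400395]] [[309.89276995268955, 278.1363624766382], [359.39011147857894, 262.84632050425563]]
```

View pics/plat.png

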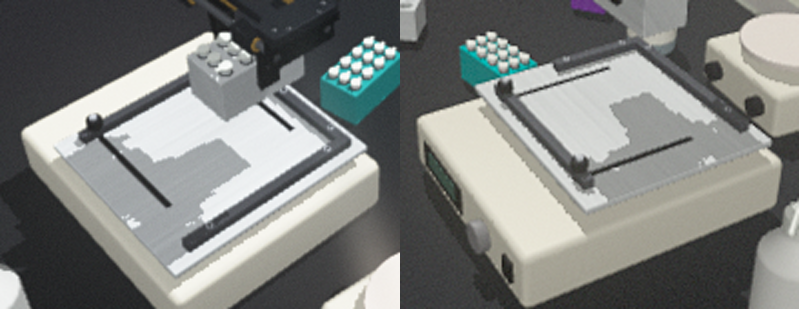

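The strips are two flat slots in the platform (they match at z = 0.1 in all views), so nothing is in the way. The gaps are about 21 mm to each bar. Descending.

Request:
{"name": "carry_out", "arguments": {
  "targets": [0, 0, 8, 0, 0, 0.004, 0.8, 0, 0, 22, 0, 0, 0.008, 0.8, 0, 0, 38, 0, 0, 0.008, 0.8, 0, 0, 54, 0, 0, 0.008, 0.8, 0, 0, 68, 0, 0, 0.008, 0.8, 0, 0, 80, 0, 0, 0.008, 0.8, 0, 0, 88, 0, 0, 0.008, 0.8, 0, 0, 93, 0, 0, 0.008, 0.8, 0, 0, 95, 0, 0, 0.008, 0.8, 0, 0, 96, 0, 0, 0.008, 0.8, 0, 0, 96, 0, 0, 0.008, 0.8, 0, 0, 96, 0, 0, 0.008, 0.8]
}}

```text
time_s: 8.4
tool_pos: [0.6181, -0.1542, 0.1384]
tcp_rot: [0.679, 0.734, 0.0, 0.001]
wrist_force: [0.8, -0.7, -6.5]
finger_gap: 0.0557
finger_force: 30.0
```

Request:
{"name": "carry_out", "arguments": {
  "targets": [0, 0, 1, 0, 0, 0, 0.8, 0, 0, 2, 0, 0, 0, 0.8, 0, 0, 3, 0, 0, 0, 0.8, 0, 0, 3, 0, 0, 0, 0.8, 0, 0, 3, 0, 0, 0, 0.8]
}}

```text
time_s: 8.82
tool_pos: [0.6174, -0.154, 0.1345]
tcp_rot: [0.679, 0.735, 0.0, -0.0]
wrist_force: [0.4, 0.2, -6.8]
finger_gap: 0.0557
finger_force: 30.0
```

Request:
{"name": "carry_out", "arguments": {
  "targets": [0, 0, 0.5, 0, 0, 0, 0.8, 0, 0, 1, 0, 0, 0, 0.8, 0, 0, 1, 0, 0, 0, 0.8, 0, 0, 1, 0, 0, 0, 0.8]
}}

```text
time_s: 9.15
tool_pos: [0.6176, -0.1541, 0.1339]
tcp_rot: [0.679, 0.734, 0.0, 0.0]
wrist_force: [-0.9, -0.1, -3.8]
finger_gap: 0.0557
finger_force: 30.0
```

Request:
{"name": "carry_out", "arguments": {
  "targets": [2, 2, 0.3, 0, 0, 0, 0.8, 5, 5, 0.3, 0, 0, 0, 0.8, 8, 8, 0.3, 0, 0, 0, 0.8, 11, 11, 0.3, 0, 0, 0, 0.8, 14, 14, 0.3, 0, 0, 0, 0.8, 16, 16, 0.3, 0, 0, 0, 0.8, 17, 17, 0.3, 0, 0, 0, 0.8, 17, 17, 0.3, 0, 0, 0, 0.8, 17, 17, 0.3, 0, 0, 0, 0.8]
}}

```text
time_s: 9.9
tool_pos: [0.6338, -0.1358, 0.1339]
tcp_rot: [0.679, 0.735, 0.0, 0.001]
wrist_force: [-1.5, -2.7, 4.0]
finger_gap: 0.0558
finger_force: 30.0
```

Request:
{"name": "carry_out", "arguments": {
  "targets": [1, 0, -0.3, 0, 0, 0, 0.8, 2, 0.5, -0.3, 0, 0, 0, 0.8, 3, 1, -0.3, 0, 0, 0, 0.8, 3.5, 1.5, -0.3, 0, 0, 0, 0.8, 4, 2, -0.3, 0, 0, 0, 0.8, 4, 2, -0.3, 0, 0, 0, 0.8, 4, 2, -0.3, 0, 0, 0, 0.8]
}}

```text
time_s: 10.48
tool_pos: [0.6347, -0.1326, 0.1339]
tcp_rot: [0.679, 0.734, -0.0, 0.0]
wrist_force: [-3.1, -4.6, 3.8]
finger_gap: 0.0555
finger_force: 30.0
```

Request:
{"name": "carry_out", "arguments": {
  "targets": [0, 0, -0.4, 0, 0, 0, 0.8, 0, 0, -0.4, 0, 0, 0, 0.8, 0, 0, -0.4, 0, 0, 0, 0.8]
}}

```text
time_s: 10.73
tool_pos: [0.6348, -0.1319, 0.1339]
tcp_rot: [0.679, 0.734, 0.0, 0.0]
wrist_force: [-1.0, -3.7, 1.6]
finger_gap: 0.0558
finger_force: 30.0
```

```bash
cat > st.py <<'E'
from h import *
c,s=np.cos(.0805),np.sin(.0805); Rz=np.array([[c,s],[-s,c]])
F=[];P=[];A=[]
for i in range(4):
    f=grab("wrist"); o=ctrl.observe(); F.append(o["wrist_force"]); P.append(o["tool_pos"]); T=pose(o); A.append(np.arctan2(T[1,1],T[0,1])); M=o["moment"]
F=np.mean(F,0);P=np.mean(P,0)
print("F along ex,ey,z",(Rz@F[:2]).round(2),F[2].round(2),"pos",(Rz@P[:2]*1000).round(2),P[2].round(4),"yaw",np.mean(A).round(4),"M",M.round(2),o["finger_gap"],o["time_s"])
E
python3 st.py
```

```text
F along ex,ey,z [-1.24 -3.8 ] 1.7 pos [ 622.22 -182.35] 0.1339 yaw 0.0788 M [-0.91  0.1  -0.05] 0.05582019984344047 10.9333
```

Request:
{"name": "carry_out", "arguments": {
  "targets": [0, 0, -0.3, 0, 0, 0, 0.8, 0.5, 0.5, -0.3, 0, 0, 0, 0.8, 1, 1, -0.3, 0, 0, 0, 0.8, 1, 1.5, -0.3, 0, 0, 0, 0.8, 1, 1.5, -0.3, 0, 0, 0, 0.8]
}}

```text
time_s: 11.35
tool_pos: [0.6354, -0.1301, 0.134]
tcp_rot: [0.678, 0.735, -0.0, -0.001]
wrist_force: [-3.4, -2.1, 1.5]
finger_gap: 0.0558
finger_force: 30.0
```

```bash
python3 st.py
```

```text
F along ex,ey,z [-4.23 -1.98] 1.29 pos [ 622.88 -180.76] 0.134 yaw 0.0793 M [-0.51  0.9   0.07] 0.055641318161471984 11.55
```

Request:
{"name": "carry_out", "arguments": {
  "targets": [0, 0.5, -0.2, 0, 0, 0, 0.8, 0, 1, -0.2, 0, 0, 0, 0.8, 0, 1, -0.2, 0, 0, 0, 0.8, 0, 1, -0.2, 0, 0, 0, 0.8]
}}

```text
time_s: 11.88
tool_pos: [0.6371, -0.1299, 0.134]
tcp_rot: [0.678, 0.735, 0.0, -0.0]
wrist_force: [-2.7, -1.5, -3.0]
finger_gap: 0.0557
finger_force: 30.0
```

```bash
python3 st.py
```

```text
F along ex,ey,z [-1.85 -1.38] -3.55 pos [ 624.75 -180.76] 0.1339 yaw 0.0794 M [-0.3   0.3   0.09] 0.05607326642180211 12.0833
```

Request:
{"name": "carry_out", "arguments": {
  "targets": [0, 0.5, 0, 0, 0, 0, 0.8, 0, 1, 0, 0, 0, 0, 0.8, 0, 1, 0, 0, 0, 0, 0.8]
}}

```text
time_s: 12.33
tool_pos: [0.6375, -0.1299, 0.134]
tcp_rot: [0.679, 0.735, -0.0, -0.001]
wrist_force: [-3.6, -0.7, -3.2]
finger_gap: 0.056
finger_force: 30.0
```

```bash
python3 st.py
```

```text
F along ex,ey,z [-4.57 -0.22] -4.36 pos [ 624.97 -180.77] 0.134 yaw 0.0793 M [-0.12  1.09  0.11] 0.055789318100869956 12.5333
```

Long bar contacted: 0.2 mm of motion per 1 mm commanded, with force rising. Now pushing towards the short bar.

Request:
{"name": "carry_out", "arguments": {
  "targets": [0.5, 0, 0, 0, 0, 0, 0.8, 1, 0, 0, 0, 0, 0, 0.8, 1.5, 0, 0, 0, 0, 0, 0.8, 1.5, 0, 0, 0, 0, 0, 0.8]
}}

```text
time_s: 12.87
tool_pos: [0.6374, -0.1299, 0.134]
tcp_rot: [0.679, 0.734, -0.001, -0.0]
wrist_force: [-4.8, -2.8, -5.6]
finger_gap: 0.0557
finger_force: 30.0
```

```bash
python3 st.py
```

```text
F along ex,ey,z [-4.7  -1.92] -6.21 pos [ 624.94 -180.73] 0.134 yaw 0.0787 M [-0.54  1.07  0.19] 0.055812615487936756 13.0667
```

Request:
{"name": "carry_out", "arguments": {
  "targets": [0.5, 0, 0.2, 0, 0, 0, 0.8, 1, 0, 0.3, 0, 0, 0, 0.8, 1.5, 0, 0.3, 0, 0, 0, 0.8, 1.5, 0, 0.3, 0, 0, 0, 0.8]
}}

```text
time_s: 13.4
tool_pos: [0.6375, -0.1298, 0.1341]
tcp_rot: [0.679, 0.734, -0.001, 0.001]
wrist_force: [-3.9, -3.9, -4.5]
finger_gap: 0.0559
finger_force: 30.0
```

```bash
python3 st.py
```

```text
F along ex,ey,z [-4.65 -3.91] -4.56 pos [ 624.94 -180.64] 0.1341 yaw 0.0782 M [-0.98  1.17  0.31] 0.05569703894586736 13.6
```

Request:
{"name": "carry_out", "arguments": {
  "targets": [0.5, 0.3, 0, 0, 0, 0, 0.8, 1, 0.5, 0, 0, 0, 0, 0.8, 1.5, 0.8, 0, 0, 0, 0, 0.8, 2, 1, 0, 0, 0, 0, 0.8, 2.5, 1, 0, 0, 0, 0, 0.8, 3, 1.2, 0, 0, 0, 0, 0.8, 3, 1.2, 0, 0, 0, 0, 0.8, 3, 1.2, 0, 0, 0, 0, 0.8]
}}

```text
time_s: 14.27
tool_pos: [0.6375, -0.1297, 0.1343]
tcp_rot: [0.679, 0.734, -0.003, 0.001]
wrist_force: [-6.7, -8.1, -2.6]
finger_gap: 0.0556
finger_force: 30.0
```

```bash
python3 st.py
cat > e.py <<'E'
from fit import *
f=grab("wrist"); a=grab("scene")
im=np.vstack([cv2.resize(f["color"][80:300,160:480],(640,440),interpolation=cv2.INTER_CUBIC)]); im2=cv2.resize(a["color"][220:360,220:360],(440,440),interpolation=cv2.INTER_CUBIC)
o=np.hstack([im[:,:],im2]); o=cv2.resize(o,(798,325),interpolation=cv2.INTER_AREA); cv2.imwrite("pics/home.png",o[...,::-1])
E
python3 e.py
```

```text
F along ex,ey,z [-7.5  -7.85] -2.98 pos [ 624.99 -180.51] 0.1343 yaw 0.0773 M [-1.92  1.61  0.51] 0.05599281508564793 14.4667
```

View pics/home.png

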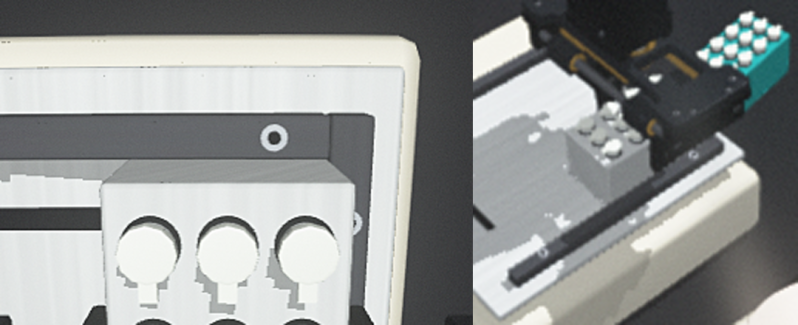

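Run:
```python
from h import *
c,s=np.cos(.0805),np.sin(.0805); B=np.array([[c,s,0],[-s,c,0],[0,0,1]])
A=[]
for i in range(4):
    grab("wrist"); A.append((B@pose())[:3,:3] if 0 else B@pose()[:3,:3])
T=np.mean(A,0); print("tool z in shaker axes",T[:,2].round(4),"tool x",T[:,0].round(4)); print(ctrl.observe()["wrist_force"])
```

```text
tool z in shaker axes [-0.0026 -0.0064 -1.    ] tool x [ 0.0031  1.     -0.0064]
[-6.25990973 -9.15317976 -2.51447375]
```

The block is flush at both bars, with 7.5 and 7.9 N. The push tipped it about 0.4°, so I'll correct with a small counter-rotation.

Request:
{"name": "carry_out", "arguments": {
  "targets": [0, 0, 0, -0.001, 0.002, 0, 0.8, 0, 0, 0.1, -0.002, 0.004, 0, 0.8, 0, 0, 0.2, -0.003, 0.007, 0, 0.8, 0, 0, 0.2, -0.003, 0.007, 0, 0.8, 0, 0, 0.2, -0.003, 0.007, 0, 0.8, 0, 0, 0.2, -0.003, 0.007, 0, 0.8]
}}

```text
time_s: 15.27
tool_pos: [0.6375, -0.1298, 0.134]
tcp_rot: [0.679, 0.734, 0.0, -0.0]
wrist_force: [-6.1, -8.7, -3.0]
finger_gap: 0.0557
finger_force: 30.0
```

```bash
cat >> st.py <<'E'
B=np.eye(3);B[:2,:2]=Rz; print("tool z",(B@T[:3,2]).round(4))
E
python3 st.py
```

```text
F along ex,ey,z [-7.24 -8.04] -2.93 pos [ 624.93 -180.66] 0.134 yaw 0.0773 M [-2.06  1.63  0.51] 0.05610293223466206 15.4667
tool z [ 1.e-04  3.e-04 -1.e+00]
```

Mz of 0.5 N·m shows contact mainly at the corner end, meaning the block is yawed about 0.2° off. Turning it to flush.

Request:
{"name": "carry_out", "arguments": {
  "targets": [0, 0, 0, 0, 0, -0.001, 0.8, 0, 0, 0, 0, 0, -0.002, 0.8, 0, 0, 0, 0, 0, -0.003, 0.8, 0, 0, 0, 0, 0, -0.004, 0.8, 0, 0, 0, 0, 0, -0.004, 0.8, 0, 0, 0, 0, 0, -0.004, 0.8]
}}

```text
time_s: 15.97
tool_pos: [0.6375, -0.1298, 0.134]
tcp_rot: [0.678, 0.735, 0.0, -0.0]
wrist_force: [-5.6, -7.4, -3.5]
finger_gap: 0.0557
finger_force: 30.0
```

```bash
python3 st.py
```

```text
F along ex,ey,z [-6.81 -7.95] -3.3 pos [ 624.96 -180.64] 0.134 yaw 0.0799 M [-2.01  1.56  0.22] 0.055717406964471125 16.1667
tool z [ 3.e-04  7.e-04 -1.e+00]
```

Request:
{"name": "carry_out", "arguments": {
  "targets": [0, 0.2, 0, 0, 0, -0.001, 0.8, 0, 0.3, 0, 0, 0, -0.002, 0.8, 0, 0.3, 0, 0, 0, -0.003, 0.8, 0, 0.3, 0, 0, 0, -0.003, 0.8, 0, 0.3, 0, 0, 0, -0.003, 0.8]
}}

```text
time_s: 16.58
tool_pos: [0.6375, -0.1298, 0.134]
tcp_rot: [0.678, 0.735, 0.0, -0.0]
wrist_force: [-7.1, -8.2, -3.4]
finger_gap: 0.056
finger_force: 30.0
```

```bash
python3 st.py
```

```text
F along ex,ey,z [-7.86 -7.66] -2.47 pos [ 624.98 -180.65] 0.134 yaw 0.0815 M [-1.91  1.72 -0.15] 0.055626357560531525 16.7833
tool z [-2.0e-04  1.1e-03 -1.0e+00]
```

```bash
python3 -c "
from workcell import ctrl
print(ctrl.job_done())"
```

```text
the job is handed in; nothing more can be done
None
```

The aluminium tube block stands upright on the shaker platform, flush in the corner and still gripped, pressed with about 7.9 N on the long bar and 7.7 N on the short bar; I handed the job in at 16.8 s.

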